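# Drive a stuck hinge pin out with a drift punch

### The job

The steel hinge on the bridge has a stuck pin in its upright barrel. Take the drift punch (the long one with the slim flat-ended shank) from the wooden rack, feel for the bore in the top of the barrel and push the pin steadily down until it drops out into the tray under the bridge, never pressing the punch on the hinge with more than 50 N. Then stand the drift punch back in its hole in the rack, and leave the short centre punch where it is.

Things in the scene. Friction and masses are not known exactly. Their poses are not given: they have to be found in the camera images.
- bridge_top (a point): Centre of the top face of a fixed dark steel bridge, 90 x 90 mm, 60 mm high, open at front and back. x, y along its sides, z up. A steel hinge is fixed on it: an upright round barrel, 44 mm across and 44 mm high, with a low flat leaf on either side (+y and -y).
- barrel_top (a point): Where the middle of the barrel's flat top face should be: straight above the bridge's centre, 44 mm above its top. The hinge was set by eye, so the true axis of its vertical 11 mm bore (sharp-edged, in the barrel's middle) lies up to 8 mm off this point along the bridge's x and up to 6 mm along its y and is not measured: find it by sight or by feel.
- bush_mid (a point): Below barrel_top, 9 mm above the bridge's top: height of the hidden spring bush (10 mm high) that grips the pin. The steel pin, 10 mm thick, 27 mm long, is stuck upright in the bore, top end 7 mm below the barrel's top face. It resists with some 5 to 20 N until its top is about 40 mm below that face, then drops free through the bridge: the resistance vanishes.
- tray: Shallow fixed aluminium tray, 140 x 66 mm, walls 16 mm high, 3 mm thick, that lies on the bench through the bridge. Origin under its centre, 20 mm in front (-x of the bridge) of the bridge's centre. It catches the pin through a 34 mm hole in the bridge's top; nothing else belongs in it.
- punch_grip (a point): Grip point of the loose drift punch, on the axis of its thick round knurled part (16 mm across, from 64 to 132 mm above the tip), 98 mm above the tip. z points from tip to top end. Below it is a slim straight shank, 8 mm across, 56 mm long, with a flat end. 120 g. It stands tip down on the floor of one of the rack's holes, with some play.
- punch_tip (a point): Centre of the flat lower end of the drift punch; z points up the punch.
- centre_punch_mid (a point): The other tool in the rack, not to be moved: a short centre punch, 92 mm long, 16 mm body, pointed; middle of its length on its axis. It stands in the other hole.
- hole0 (a point): Mouth of one hole of the fixed wooden rack (block 56 x 130 x 60 mm), on the rack's top face at 60 mm height, 35 mm from its middle towards the rack's -y. The hole is vertical, 11 mm wide with a 3 mm chamfer, 36 mm deep. x points across the rack, y along it.
- hole1 (a point): Mouth of the other, equal hole, 35 mm from the middle towards the rack's +y, 70 mm from the first.
Things that resemble listed ones, but are neither listed nor needed, are in the scene too. There is more than one size of the part that bears hole0; the job needs the larger.

How it is judged:
On the way, in this order (a step that is already met when the one before it is completed fails the run):
1. the drift punch is lifted out of the rack (height (world z) of punch_tip above 0.065 m), for 0.1 s.
2. the drift punch's tip is in the barrel's bore, at least 12 mm below its top face (z of punch_tip in the frame of bridge_top between -0.02 and 0.032 m and horizontal distance between punch_tip and bridge_top below 0.014 m), for 0.05 s.
3. the pin lies in the tray (contact force between tray and anything else above 0.15 N), for 0.2 s.
At the end, for the whole second after the job is handed in: The pin lies in the tray and the drift punch is back in a hole of the rack: tip at least 25 mm deep (of 36), within 8 mm of the hole's axis, within 0.15 rad of upright, at rest (contact force between tray and anything else above 0.15 N and ((horizontal distance between punch_tip and hole0 below 0.008 m and z of punch_tip in the frame of hole0 below -0.025 m) or (horizontal distance between punch_tip and hole1 below 0.008 m and z of punch_tip in the frame of hole1 below -0.025 m)) and angle between punch_tip's own z axis and vertical below 0.15 rad and linear speed of punch below 0.02 m/s); the robot touches nothing.
It fails at once if the drift punch presses on the hinge with more than 50 N (contact force between punch and hinge above 50 N).
It fails at once if the centre punch is moved more than 15 mm (distance of centre_punch_mid from where it was at the start of the episode above 0.015 m).
It also fails if it takes over 72 s, if anything falls off the work surface, if the arm or the gripper's body presses on something with over 40 N, if the wrist force passes 120 N, or if a joint passes its speed limit or range.

### The arm

A 6-joint arm with a two-finger parallel gripper is mounted at the origin on a cart in front of the work surface, level with it; the furniture and walls round the work are solid. World frame = base frame: x ahead of the robot, y to its left, z up, the work surface at z = 0. Lengths are in m, angles in rad, forces in N, time in s.
With the tool pointing down it reaches from about 0.425 to 0.925 m from the base axis. Payload 12.5 kg.
Tool frame: the origin (TCP) lies at the very end of the fingers, on their centre line; the grasp point (between the pads) lies 19 mm behind it; z points along the fingers, y is the line along which they close (so a half turn about z gives the same grasp; the last joint's range is limited). The gripper opens to 85 mm and grips with 20 to 120 N. Pads are 22 mm wide; open, the fingers measure 114 mm over their backs; the gripper's body (76 mm by 85 mm) begins 54 mm behind the grasp point. The pads swing forward as they close: fully open they stand 13 mm farther back than shut.
Start: joints at [-1.383, 0.491, 1.559, -0, 1.092, -0.106], TCP at [0.181, -0.598, 0.231] pointing down, gripper open.
Joint ranges: [-3.1, 3.1], [-0.84, 2.19], [0.05, 2.79], [-1.13, 4.28], [0.06, 2.93], [-2.69, 2.69]. Speed limits (rad/s): [2.22, 2.22, 2.79, 3.14, 3.14, 3.14].

### API

Orientations are given as a unit quaternion [x, y, z, w].
In Python, from bench import ctrl, vision, outline_of, pinpoint gives the robot as it stands.
- The arm moves only by the tool move_arm, never from a script. Its arguments are lists of equal length, an entry for each row: "slide": the shift along the tool's x, y, z in units of 25 mm (1.0 is 25 mm), a list of three; "yaw": the turn about the tool's z in units of 6 degrees (1.0 is 6 degrees). A call has 1 to 12 rows; each row is the pose to reach, as a shift and turn from the pose commanded when the call began, along the tool's axes at that moment; what a row does not reach only later rows make up. A row lasts 1/12 s, in which the tool goes at most 41.7 mm and 7.16 degrees, less where a joint would pass 70% of its speed; a pose out of reach is approached as far as the arm can. A call with a gripper value outside its range is refused whole. "fingers" is the opening, from 0 (shut) to 1 (fully open), set as the call begins (left out, the last holds). The fingers move at their own pace and stop on an object; the grip force is fixed at half the most. Time passes only in rows, so rows that repeat a pose let the fingers close. It gives the time, the measured TCP pose, the force, the opening and the grip force at its end, in the units of the state.
- ctrl.sense(): the state, without advancing time (a new reading comes with each control period).
- vision.capture(name): name is "scene" or "top"; returns the picture (480x640x3 uint8, red, green, blue); there is no depth.
- vision.camera_info(name): a dict with "vfov" (degrees; the focal length in pixels is half the picture's height over the tangent of half this angle, whatever the lens; pixels are square), "cx", "cy" (the principal point, pixels), "xyz" and "orientation" of the camera in the world. Camera axes: x right, y up, looking along -z (the intrinsics and any distortion apply to the point x, -y, -z); pixel columns grow to the right and rows downward; lengths in m; the calibration is good to about 2 mm. A picture is of the moment at which its call begins. camera_info takes no time and is no camera call.
- ctrl.sign_off(): hands the job in; it is judged then, once.
Trained networks look in the newest picture that a camera, given by its name, has taken for a name from the list of things; names that differ only in an ending like _2 or _b are one class to them, and where a whole thing is asked for, a point or a joint stands for the part that bears it (a point fixed in the world has none). Each returns a list of dicts, best first, with "confidence" (0 to 1); they miss things now and then, are a little off and sometimes report something else, mostly with a low value. They report only what shows in the picture. A call takes as long as a camera call. They do not tell look-alikes from the thing itself.
- outline_of(camera, label): "region" (480x640 bool, what is visible of it).
- pinpoint(camera, label): "at" ([x, y, z] in m, in world coordinates, good to about 4 mm: a listed point, or the origin of a listed thing).
The state is a dict: "time": time; "qpos": joint angles; "qvel": joint speeds; "joint_torque": joint torques, N m; "tool_pos": TCP position; "ee_rot": TCP orientation; "contact_force": force on the tool from outside, world axes, zero at the start; "torque": the same for the moment, N m; "width": finger opening in m; "grasp_force": force on a finger pad.
Only numpy, scipy, OpenCV 4.12 (cv2) and the standard library are available. Lean on these libraries where they do the work, as an engineer would, in place of code of your own. Each camera call takes 0.05 s, during which the arm holds its last target. There are 200 camera calls.

## Working session

There is one attempt and no reset: what is moved stays moved. The work goes in short steps, Python scripts to look and compute and a tool call to move; the robot and the scene stay as the last step left them, time stands still between calls to the robot, and variables do not carry over. Pictures are saved under pics/ and viewed, at most 10 in all, crops included, and the job is handed in when it is done.

Besides the shell and the picture viewer there is one more tool, called after "Call:" by a JSON object that holds its "name" and its "arguments", one argument or row to a line. move_arm: Moves the arm, as the interface text tells. Its arguments: {"type":"object","properties":{"slide":{"type":"array","items":{"type":"array","items":{"type":"number"}}},"yaw":{"type":"array","items":{"type":"number"}},"fingers":{"type":"number"}},"required":["slide","yaw"]}

```bash
ls; mkdir -p pics
python3 - <<'E'
from bench import ctrl, vision, outline_of, pinpoint
import cv2
s=ctrl.sense(); print(s)
for c in ("scene","top"):
    im=vision.capture(c); cv2.imwrite(f"pics/{c}0.png",im[:,:,::-1]); print(c,vision.camera_info(c))
    for l in ("bridge_top","barrel_top","punch_grip","punch_tip","centre_punch_mid","hole0","hole1","tray"):
        print(c,l,[(round(d["confidence"],2),[round(float(v),4) for v in d["at"]]) for d in pinpoint(c,l)])
E
```

```text
pics
{'time': 0.0, 'qpos': array([-1.38264478e+00,  4.91554786e-01,  1.55945236e+00,  1.59398440e-05,
        1.09167209e+00, -1.05600461e-01]), 'qvel': array([ 0.00153333,  0.00036649, -0.00044936, -0.00141609, -0.00042558,
       -0.00120654]), 'joint_torque': array([-6.49831873e-04, -6.18453670e+01, -2.61599922e+01, -9.73407646e-05,
        4.04670252e-03, -4.66830329e-06]), 'tool_pos': array([ 0.1809496 , -0.59800313,  0.23072969]), 'ee_rot': array([ 9.89233489e-01,  1.46344832e-01, -1.53537355e-05, -5.43118865e-04]), 'contact_force': array([-0.08752904,  1.1635183 ,  0.44239985]), 'torque': array([ 0.03327583, -0.02929496, -0.0236607 ]), 'grasp_force': 0.0, 'width': 0.08564080990094475}
scene {'vfov': 46.593916006360345, 'cx': 319.2560791335076, 'cy': 233.68966628000098, 'xyz': array([ 0.0576761 , -1.29399124,  0.88473387]), 'orientation': array([ 0.43600385, -0.1070276 , -0.19829278,  0.8712782 ])}
scene bridge_top [(0.67, [0.5772, -0.1036, 0.0551])]
scene barrel_top [(0.74, [0.5785, -0.1076, 0.1017])]
scene punch_grip [(0.72, [0.5225, -0.3267, 0.1226])]
scene punch_tip [(0.24,
[... 694 characters left out ...]
39998,  0.94529658]), 'orientation': array([ 0.04752037, -0.0679062 , -0.69913907,  0.71016556])}
top bridge_top [(0.87, [0.5803, -0.1001, 0.0606]), (0.43, [0.5775, -0.1009, 0.0666])]
top barrel_top [(0.61, [0.5841, -0.1041, 0.1066])]
top punch_grip [(0.62, [0.5265, -0.3311, 0.1235])]
top punch_tip [(0.67, [0.5276, -0.3254, 0.0251]), (0.2, [0.5229, -0.3286, 0.0612])]
top centre_punch_mid [(0.4, [0.5278, -0.3945, 0.0674])]
top hole0 [(0.94, [0.4438, -0.6433, 0.0452]), (0.8, [0.5298, -0.3982, 0.0601]), (0.62, [0.5238, -0.3243, 0.0657])]
top hole1 [(0.94, [0.4438, -0.6433, 0.0452]), (0.8, [0.5298, -0.3982, 0.0601]), (0.62, [0.5238, -0.3243, 0.0657])]
top tray [(0.78, [0.561, -0.1004, -0.0015])]
```

View pics/top0.png

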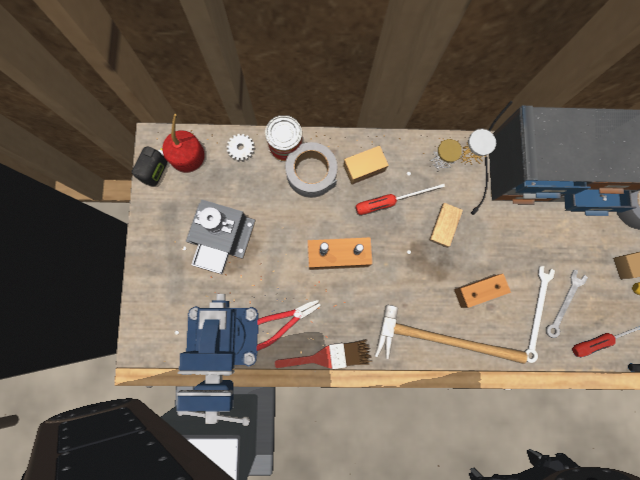

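View pics/scene0.png

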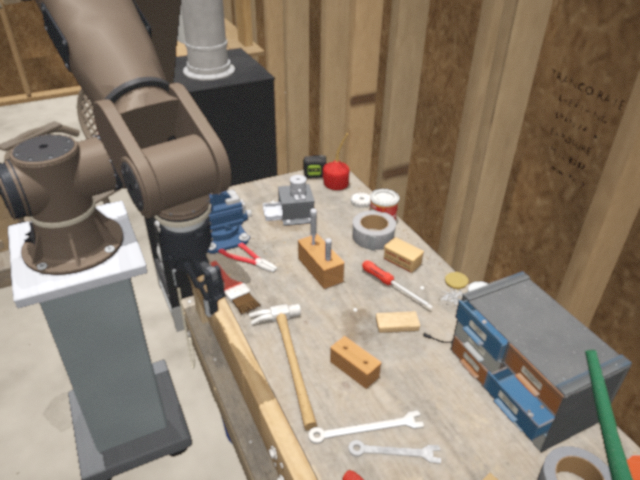

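Top view: the large rack is at (340,253) with the tall drift punch at (324,248) and the centre punch at (359,249). The hinge is at (210,217), the small decoy rack at (484,291) and the vise at (218,335). In the scene view the taller tool is the far (+y) one. Now I'll measure it more finely.

```bash
cat > h.py <<'E'
import numpy as np, cv2
from scipy.spatial.transform import Rotation as R
from bench import ctrl, vision, outline_of, pinpoint
def cam(c):
    i=vision.camera_info(c); f=240/np.tan(np.radians(i["vfov"])/2)
    return np.array(i["xyz"]),R.from_quat(i["orientation"]).as_matrix(),f,i["cx"],i["cy"]
def proj(c,p):
    o,M,f,cx,cy=cam(c); q=(np.asarray(p,float)-o)@M
    return np.stack([cx+f*q[...,0]/-q[...,2], cy-f*q[...,1]/-q[...,2]],-1)
def back(c,uv,z):
    o,M,f,cx,cy=cam(c); d=M@np.array([(uv[0]-cx)/f,-(uv[1]-cy)/f,-1]); return o+d*(z-o[2])/d[2]
def to_tool(p,yawdeg=None):
    s=ctrl.sense(); r=R.from_quat(s["ee_rot"]); d=r.inv().apply(np.asarray(p)-s["tool_pos"])/.025
    x=r.apply([1,0,0]); a=np.degrees(np.arctan2(x[1],x[0])); return d.round(3), a
E
python3 - <<'E'
from h import *
t=cv2.imread("pics/top0.png"); s=cv2.imread("pics/scene0.png")
def crop(im,c,u,v,w,pts):
    k=400//(2*w); o=cv2.resize(im[v-w:v+w,u-w:u+w],None,fx=k,fy=k,interpolation=cv2.INTER_CUBIC)
    for p in pts:
        q=(proj(c,p)-[u-w,v-w]+.5)*k; cv2.circle(o,tuple(int(x) for x in q),3,(0,0,255),1)
    return cv2.resize(o,(400,300) if 0 else (300,300))
print(vision.camera_info("top").keys())
B=[[.581,-.102,.104],[.581,-.102,.06],[.536,-.102,.06],[.581,-.057,.06]]
K=[[.527,-.326,.06],[.528,-.397,.06],[.527,-.326,.122]]
a=np.hstack([crop(t,"top",215,225,40,B),crop(t,"top",340,250,40,K)])
b=np.hstack([crop(s,"scene",297,200,40,B),crop(s,"scene",320,245,40,K)])
cv2.imwrite("pics/c1.png",np.vstack([a,b]))
for c,l in (("top","hole0"),("top","bridge_top"),("top","barrel_top"),("scene","hole0")):
    for r in outline_of(c,l):
        m=r["region"].astype(np.uint8); cs,_=cv2.findContours(m,0,2); k=max(cs,key=cv2.contourArea)
        mr=cv2.minAreaRect(k); bx=cv2.boxPoints(mr); print(c,l,round(r["confidence"],2),m.sum(),bx.round(1).tolist())
        if c=="top": print([back(c,p,.06)[:2].round(4).tolist() for p in bx])
E
```

```text
dict_keys(['vfov', 'cx', 'cy', 'xyz', 'orientation'])
top hole0 0.78 1097 [[454.20001220703125, 289.1000061035156], [502.8999938964844, 271.70001220703125], [510.29998779296875, 292.29998779296875], [461.5, 309.70001220703125]]
[[0.4558, -0.597], [0.4931, -0.7001], [0.4508, -0.7131], [0.4142, -0.6106]]
top hole0 0.77 1737 [[306.3999938964844, 240.10000610351562], [370.6000061035156, 236.5], [372.29998779296875, 266.8999938964844], [308.1000061035156, 270.3999938964844]]
[[0.552, -0.2926], [0.5619, -0.4257], [0.4987, -0.4289], [0.4893, -0.2973]]
top bridge_top 0.76 2729 [[178.60000610351562, 261.0], [200.89999389648438, 196.3000030517578], [257.5, 215.8000030517578], [235.1999969482422, 280.5]]
[[0.5043, -0.0341], [0.6405, -0.0712], [0.6013, -0.1901], [0.4665, -0.1501]]
top barrel_top 0.81 2696 [[179.0, 260.0], [200.3000030517578, 196.10000610351562], [257.29998779296875, 215.10000610351562], [236.0, 279.0]]
[[0.5063, -0.0348], [0.6408, -0.0699], [0.6027, -0.1897], [0.4696, -0.1517]]
scene hole0 0.98 1543 [[287.8999938964844, 250.5], [312.1000061035156, 227.5], [353.0, 270.6000061035156], [328.79998779296875, 293.6000061035156]]
scene hole0 0.57 1603 [[322.8999938964844, 356.5], [341.8999938964844, 331.8999938964844], [387.29998779296875, 367.0], [368.29998779296875, 391.6000061035156]]
```

View pics/c1.png

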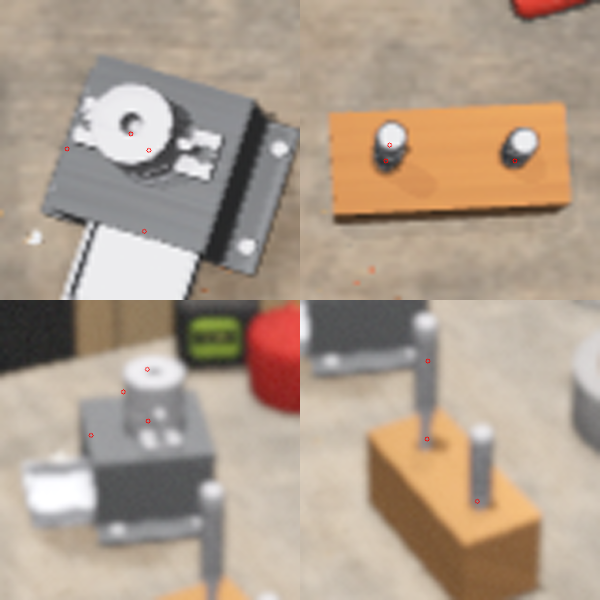

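The crops show the barrel's white top ring with its dark bore at about (210,218) in top and (298,179) in scene. The rack shows the drift on the left (+y) and the short punch on the right. I'll fit the ring and the rack numerically.

Run:
```python
from h import *
t=cv2.imread("pics/top0.png"); s=cv2.imread("pics/scene0.png")
for c,im,u,v in (("top",t,210,217),("scene",s,298,179)):
    g=cv2.cvtColor(im,cv2.COLOR_BGR2GRAY); g=g[v-20:v+20,u-20:u+20].astype(int)
    print(c); 
    for r in (g[8:34,4:36] if c=="top" else g[8:32,6:36]): print(*["%3d"%x for x in r])
for uv,uv2 in (((209.9,217.7),(298,178.6)),):
    print(back("top",uv,.104),back("scene",uv2,.104))
# rack top face from orange mask (top view) -> rectangle at z=.06
hsv=cv2.cvtColor(t,cv2.COLOR_BGR2HSV); m=cv2.inRange(hsv,(5,120,130),(20,255,255)); m[:225]=0;m[280:]=0;m[:,:295]=0;m[:,385:]=0
cs,_=cv2.findContours(m,0,2); k=max(cs,key=cv2.contourArea); mr=cv2.minAreaRect(k); bx=cv2.boxPoints(mr)
P=np.array([back("top",p,.06)[:2] for p in bx]); print(bx,P.round(4).tolist(),P.mean(0), [np.linalg.norm(P[i]-P[i-1]) for i in range(4)])
```

```text
top
144 140 137 133 131 136 137 136 135 136 137 137 137 138 139 139 139 138 137 136 136 136 135 134 135 136 139 143 149 159 161 157
143 142 139 134 132 138 138 137 137 137 136 136 137 139 143 143 143 141 139 139 137 138 137 137 136 135 135 135 136 137 141 148
152 152 143 133 138 139 139 139 139 139 140 144 150 163 182 186 185 173 158 154 133 139 139 139 138 136 135 135 135 136 135 135
159 160 154 148 151 140 140 139 139 141 161 195 217 226 228 229 230 231 231 227 200 154 145 138 138 138 139 138 137 136 136 136
153 154 145 145 155 140 141 140 145 166 211 230 230 231 231 231 230 230 231 231 232 227 196 147 138 136 137 138 139 140 139 138
151 143 132 141 151 152 143 151 185 219 231 231 232 233 234 234 234 234 234 232 232 232 231 212 143 134 137 137 137 137 137 139
157 141 120 175 225 226 188 197 229 231 232 233 234 235 235 236 236 236 236 235 235 235 233 229 194 115 134 135 138 137 138 138
161 151 129 185 234 233 228 228 232 232 234 235 236 236 236 236 236 236 236 236 236 236 236 235 228 177  87 110 136 137 139 139
158 142 154 205 231 230 230 233 234 234 235 236 236 236 236 236 236 236 
[... 4822 characters left out ...]
156 143 134 130 130 134 144 154 155 162 176 191 197 198
160 159 157 159 159 149 142 137 139 139 138 138 143 155 179 194 182 153 136 131 130 135 143 152 157 159 171 184 193 195
159 159 160 158 158 151 141 138 143 145 145 143 142 156 185 202 192 161 137 132 129 131 141 153 159 159 166 176 187 190
[ 0.5860699  -0.10260008  0.104     ] [ 0.58519637 -0.10727328  0.104     ]
[[307.4774  240.02489]
 [370.1923  237.03847]
 [371.4774  264.0249 ]
 [308.76248 267.0113 ]] [[0.5521, -0.2949], [0.5608, -0.4249], [0.5045, -0.4273], [0.4963, -0.2985]] [ 0.52844722 -0.361384  ] [np.float64(0.05595085886740905), np.float64(0.13032722460750892), np.float64(0.05627462363886122), np.float64(0.12901224113079354)]
```

Run:
```python
from h import *
print(to_tool([.526,-.328,.235]))
for z in (.16,.175,.19): print(z, back("top",(324.5,246),z), )
print(proj("scene",[.526,-.3265,.19]),proj("scene",[.526,-.3265,.17]),proj("scene",[.526,-.3265,.122]))
```

```text
(array([16.338, -6.349, -0.149]), np.float64(16.83348090455488))
0.16 [ 0.52556801 -0.32681693  0.16      ]
0.175 [ 0.5233588  -0.32631234  0.175     ]
0.19 [ 0.52114959 -0.32580775  0.19      ]
[313.46289876 196.86876617] [313.39903401 204.14750936] [313.25048028 221.07835689]
```

Call:
{"name": "move_arm", "arguments": {
  "slide": [
    [1.4, -0.55, -0.15],
    [2.8, -1.1, -0.15],
    [4.2, -1.6, -0.15],
    [5.6, -2.2, -0.15],
    [7, -2.7, -0.15],
    [8.4, -3.3, -0.15],
    [9.8, -3.8, -0.15],
    [11.2, -4.35, -0.15],
    [12.6, -4.9, -0.15],
    [14, -5.4, -0.15],
    [15.3, -5.95, -0.15],
    [16.35, -6.35, -0.15]
  ],
  "yaw": [-1.05, -2.1, -3.2, -4.3, -5.4, -6.5, -7.5, -8.6, -9.7, -10.7, -11.8, -12.8],
  "fingers": 1
}}

```text
time: 2.1
tool_pos: [0.528, -0.3259, 0.2351]
ee_rot: [0.682, 0.731, 0.0, 0.0]
contact_force: [-1.0, -0.7, 0.4]
width: 0.0856
grasp_force: 0.0
```

Run:
```python
from h import *
print(to_tool([.526,-.327,.103]),ctrl.sense()["contact_force"])
```

```text
(array([-0.037, -0.085,  5.285]), np.float64(94.02280038813403)) [-0.99596673 -0.6604214   0.41554145]
```

Call:
{"name": "move_arm", "arguments": {
  "slide": [
    [0, 0, 0],
    [0, 0, 0.5],
    [0, 0, 1.0],
    [0, 0, 1.5],
    [0, 0, 2.1],
    [0, 0, 2.7],
    [0, 0, 3.3],
    [0, 0, 3.9],
    [0, 0, 4.4],
    [0, 0, 4.9],
    [0, 0, 5.28],
    [0, 0, 5.28]
  ],
  "yaw": [0, 0, 0, 0, 0, 0, 0, 0, 0, 0, 0, 0],
  "fingers": 1
}}

```text
time: 3.1
tool_pos: [0.5255, -0.3277, 0.1012]
ee_rot: [0.685, 0.729, -0.0, -0.001]
contact_force: [0.3, -0.1, 0.3]
width: 0.0854
grasp_force: 0.0
```

Run:
```python
from h import *
s=ctrl.sense();print(to_tool([.526,-.327,.103]),s["tool_pos"],s["contact_force"])
t=vision.capture("top");s=vision.capture("scene")
a=cv2.resize(t[200:290,280:400],(400,300),interpolation=2);b=cv2.resize(s[170:290,240:400],(400,300),interpolation=2)
cv2.imwrite("pics/g1.png",np.hstack([a,b])[:,:,::-1])
```

```text
(array([ 0.026,  0.023, -0.07 ]), np.float64(93.58942192562249)) [ 0.52546917 -0.3276834   0.10124118] [ 0.26151611 -0.05156562  0.29816641]
```

View pics/g1.png

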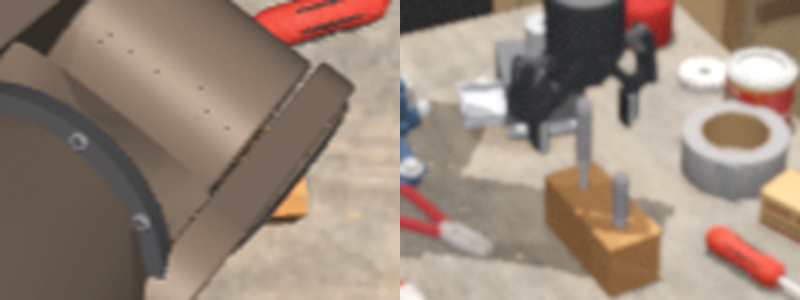

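The arm hides the rack in the top view. The scene view shows the fingers straddling the drift at about (585,130 in the crop), so I'll close on it.

Call:
{"name": "move_arm", "arguments": {
  "slide": [
    [0, 0, 0],
    [0, 0, 0],
    [0, 0, 0],
    [0, 0, 0],
    [0, 0, 0],
    [0, 0, 0],
    [0, 0, 0],
    [0, 0, 0],
    [0, 0, 0],
    [0, 0, 0],
    [0, 0, 0],
    [0, 0, 0]
  ],
  "yaw": [0, 0, 0, 0, 0, 0, 0, 0, 0, 0, 0, 0],
  "fingers": 0
}}

```text
time: 4.2
tool_pos: [0.5265, -0.328, 0.1034]
ee_rot: [0.684, 0.729, 0.0, 0.0]
contact_force: [0.3, 0.2, 5.1]
width: 0.0146
grasp_force: 58.4
```

Call:
{"name": "move_arm", "arguments": {
  "slide": [
    [0, 0, -0.2],
    [0, 0, -0.5],
    [0, 0, -0.9],
    [0, 0, -1.3],
    [0, 0, -1.7],
    [0, 0, -2.2],
    [0, 0, -2.7],
    [0, 0, -3.2],
    [0, 0, -3.6],
    [0, 0, -4.0],
    [0, 0, -4.4],
    [0, 0, -4.4]
  ],
  "yaw": [0, 0, 0, 0, 0, 0, 0, 0, 0, 0, 0, 0]
}}

```text
time: 5.2
tool_pos: [0.5268, -0.3283, 0.2153]
ee_rot: [0.684, 0.729, 0.0, 0.002]
contact_force: [0.5, 1.1, -1.4]
width: 0.0147
grasp_force: 58.4
```

Run:
```python
from h import *
s=ctrl.sense();print(to_tool([.5855,-.105,.213]),s["tool_pos"],s["width"])
for c in ("scene","top"):
    vision.capture(c)
    for l in ("punch_tip","punch_grip"): print(c,l,[(round(d["confidence"],2),np.round(d["at"],4)) for d in pinpoint(c,l)])
```

```text
(array([8.766, 2.91 , 0.082]), np.float64(93.6330628614802)) [ 0.52678976 -0.32830394  0.21534662] 0.014673222377076512
scene punch_tip [(0.77, array([ 0.5272, -0.3282,  0.1277]))]
scene punch_grip [(0.69, array([ 0.5222, -0.3226,  0.236 ]))]
top punch_tip []
top punch_grip [(0.52, array([ 0.5823, -0.1032,  0.1048]))]
```

Call:
{"name": "move_arm", "arguments": {
  "slide": [
    [0.8, 0.27, 0],
    [1.6, 0.53, 0],
    [2.4, 0.8, 0],
    [3.2, 1.06, 0],
    [4.0, 1.33, 0],
    [4.8, 1.6, 0],
    [5.6, 1.86, 0],
    [6.4, 2.12, 0],
    [7.2, 2.4, 0],
    [8.0, 2.66, 0],
    [8.75, 2.9, 0],
    [8.75, 2.9, 0]
  ],
  "yaw": [0, 0, 0, 0, 0, 0, 0, 0, 0, 0, 0, 0]
}}

```text
time: 6.5
tool_pos: [0.5852, -0.1022, 0.2126]
ee_rot: [0.683, 0.73, 0.0, -0.0]
contact_force: [0.2, -0.3, -0.9]
width: 0.0145
grasp_force: 58.5
```

Run:
```python
from h import *
t=vision.capture("top");s=vision.capture("scene")
q=ctrl.sense();print(to_tool([.5855,-.105,.213]),q["tool_pos"],q["contact_force"])
a=cv2.resize(t[180:270,160:280],(400,300),interpolation=2);b=cv2.resize(s[140:212,250:346],(400,300),interpolation=2)
cv2.imwrite("pics/g2.png",np.hstack([a,b])[:,:,::-1]); cv2.imwrite("pics/scene_b.png",s[:,:,::-1])
g=cv2.cvtColor(s,cv2.COLOR_RGB2GRAY)
for v in range(156,186,1): print(v,*g[v,284:316])
```

```text
(array([-0.018,  0.029, -0.015]), np.float64(93.71398059900062)) [ 0.58475781 -0.10458984  0.21262571] [-0.13151959 -0.05484247 -1.05508932]
156 130 125 119 113 114 121 124 128 131 128 130 133 133 129 120 122 127 126 126 125 116 111 110 107 104 97 91 88 85 82 80 79
157 128 124 120 114 114 120 123 126 130 130 129 132 135 126 120 123 128 128 125 118 104 104 99 100 99 97 94 92 90 89 85 87
158 130 126 119 115 115 120 124 128 129 128 130 131 136 128 118 123 127 127 122 110 93 94 100 101 99 98 98 93 93 95 93 92
159 129 126 118 110 114 120 126 129 129 131 129 132 135 129 120 125 128 125 116 95 85 91 97 100 100 100 98 96 97 96 95 95
160 128 128 120 116 116 120 126 128 131 129 129 132 134 129 121 123 125 125 109 85 75 85 91 97 98 96 96 95 95 94 95 92
161 131 130 123 114 115 120 128 130 133 130 131 135 136 129 122 126 128 124 109 78 67 75 80 89 90 88 87 85 83 80 81 84
162 131 132 122 113 115 120 127 130 131 131 131 132 135 129 123 121 126 123 107 76 58 59 70 72 74 73 73 70 71 70 69 68
163 130 129 122 115 114 122 126 130 132 129 130 134 137 130 121 124 128 124 108 76 54 51 50 60 58 63 61 66 68 
[... 2085 characters left out ...]
 160 168 172 174 174 176 175 175 176 175
181 200 198 197 194 190 180 163 161 169 174 173 168 166 170 174 177 178 178 177 171 162 157 170 185 191 190 194 193 192 191 190 190
182 201 201 200 197 193 179 155 146 153 162 165 164 163 165 167 169 170 169 164 157 148 152 171 186 193 198 201 201 201 200 198 197
183 200 201 201 201 196 180 153 138 140 147 152 154 156 157 156 158 156 155 151 141 136 141 159 175 182 192 200 205 205 204 202 199
184 193 193 193 194 191 176 150 134 134 139 142 144 148 149 149 149 147 147 143 135 130 126 134 145 155 175 193 202 204 204 203 202
185 176 173 174 172 169 155 136 129 134 138 141 144 146 146 148 147 147 144 141 136 125 119 117 120 131 157 186 199 203 203 203 201
```

View pics/g2.png

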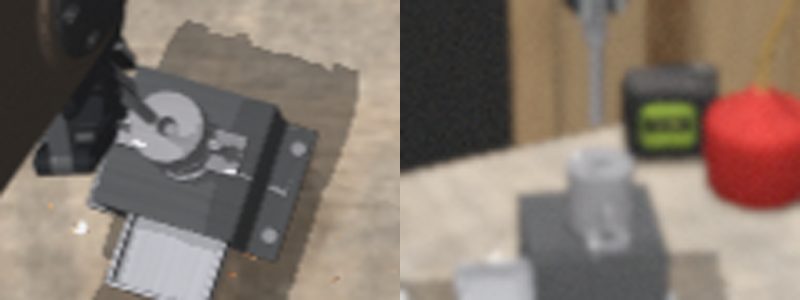

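Both cameras show the tip above the barrel: near (205,214) in top against the bore at (209.6,217.6), and near (297,169) in scene. I'll zoom in for sub-pixel positions.

Run:
```python
from h import *
t=vision.capture("top");s=vision.capture("scene");q=ctrl.sense();print(q["tool_pos"])
np.save("tb.npy",t);np.save("sb.npy",s)
def z(im,u,v,wu,wv,k):
    o=cv2.resize(im[v:v+wv,u:u+wu],None,fx=k,fy=k,interpolation=cv2.INTER_CUBIC)
    for i in range(0,wu,5): cv2.putText(o,str(u+i),(i*k+k//2-8,8),0,.3,(255,255,0),1); cv2.line(o,(i*k+k//2,10),(i*k+k//2,14),(255,255,0),1)
    for i in range(0,wv,5): cv2.putText(o,str(v+i),(0,i*k+k//2+3),0,.3,(255,255,0),1)
    return o
cv2.imwrite("pics/z1.png",np.hstack([z(t,192,200,32,32,12),z(s,282,155,32,32,12)])[:,:,::-1])
T=[.5848,-.1046,.1332]
print(proj("top",T),proj("scene",T))
```

```text
[ 0.58461436 -0.1056134   0.21276123]
[207.46256062 215.15426578] [297.35356633 168.76321044]
```

View pics/z1.png

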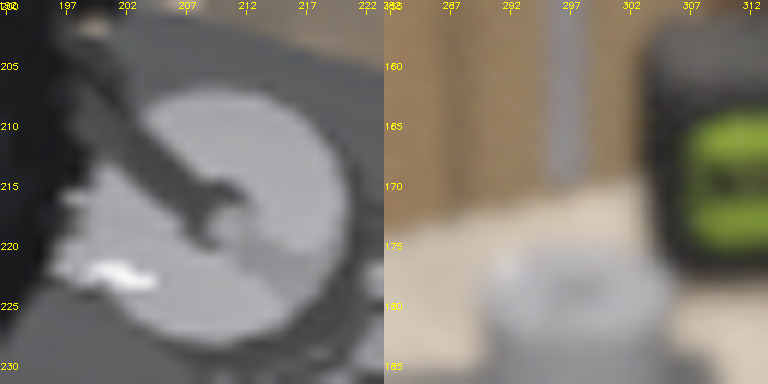

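Run:
```python
from h import *
t=cv2.cvtColor(np.load("tb.npy"),cv2.COLOR_RGB2GRAY);s=cv2.cvtColor(np.load("sb.npy"),cv2.COLOR_RGB2GRAY)
print("cols 194..222")
for v in range(203,230): print(v,*["%3d"%x for x in t[v,194:222]])
print("scene cols 290..304", *["%3d"%x for x in s[158:169,290:304].mean(0)])
for v in range(164,174): print(v,*["%3d"%x for x in s[v,290:304]])
for z in (.104,.1332,.19): print(z,proj("top",[.5848,-.105,z]),proj("scene",[.5848,-.105,z]))
for c in("top","scene"): 
    p=np.array([.585,-.105,.12]); print(c,"du/dx,dy px/mm",(proj(c,p+[.001,0,0])-proj(c,p)),(proj(c,p+[0,.001,0])-proj(c,p)))
```

```text
cols 194..222
203  28  28  43  62  63  66  82  94  96  96  94  93  93  93  92  93  92  92  94  94  96 104 115 123 126 126 124 123
204  27  28  31  46  60  62  63  80  94  95  95  95  95  94  94  94  93  93  93  92  93  93  94  96 106 114 115 119
205  27  28  26  34  44  54  65  73  83  93  94  94  94  94  95  94  94  94  93  93  93  93  92  92  92  93  95  99
206  28  28  30  41  49  48  57  59  74  93  93  93  94  95  97  98  98  97  96  95  94  94  94  93  93  92  92  91
207  28  28  36  44  59  66  48  54  75  93  95  99 102 113 126 130 130 121 112 108  94  96  95  95  94  93  92  92
208  29  29  35  41  57  75  66  51  72  94 111 135 152 161 163 164 164 166 166 162 141 109 100  94  94  94  94  94
209  28  28  28  40  63  75  75  68  65  99 141 165 166 165 166 165 164 164 165 165 165 161 139 104  94  92  93  94
210  29  28  28  46  72  80  77  75  72  89 135 163 166 167 167 167 167 167 167 166 165 165 165 146 103  92  93  93
211  28  29  27  33  58  78  79  77  73  69  90 135 165 169 169 169 170 170 170 169 168 168 166 163 138  91  93  94
212  27  27  26  31  35  58  81  82  76  7
[... 2351 characters left out ...]
22 105  71
168 126 129 131 129 131 137 143 138 135 130 129 125 108  74
169 126 129 129 129 129 134 138 139 136 134 133 132 122  94
170 124 128 129 129 133 137 137 142 150 156 157 158 151 119
171 132 132 137 145 153 154 158 168 180 186 185 183 171 134
172 151 155 159 169 178 184 186 191 197 201 200 195 180 141
173 179 181 184 190 194 196 198 199 203 203 203 199 183 147
0.104 [211.09319527 218.35577848] [297.52073333 178.23671325]
0.1332 [207.67458021 215.15834369] [297.41497606 168.83163688]
0.19 [200.29029257 208.25181056] [297.20200866 149.89228099]
top du/dx,dy px/mm [ 0.02879056 -0.50698297] [-0.52174343 -0.00999104]
scene du/dx,dy px/mm [ 0.33921637 -0.07923412] [-0.15272175 -0.17214912]
```

Call:
{"name": "move_arm", "arguments": {
  "slide": [
    [0.02, 0.06, 0],
    [0.05, 0.13, 0.1],
    [0.05, 0.13, 0.2],
    [0.05, 0.13, 0.3],
    [0.05, 0.13, 0.4],
    [0.05, 0.13, 0.5],
    [0.05, 0.13, 0.6],
    [0.05, 0.13, 0.7],
    [0.05, 0.13, 0.8],
    [0.05, 0.13, 0.8],
    [0.05, 0.13, 0.8],
    [0.05, 0.13, 0.8]
  ],
  "yaw": [0, 0, 0, 0, 0, 0, 0, 0, 0, 0, 0, 0]
}}

```text
time: 7.7
tool_pos: [0.588, -0.1036, 0.1932]
ee_rot: [0.684, 0.729, 0.0, 0.0]
contact_force: [-0.3, -0.3, -0.8]
width: 0.0145
grasp_force: 58.5
```

Run:
```python
from h import *
t=vision.capture("top");s=vision.capture("scene");q=ctrl.sense();print(q["tool_pos"],q["contact_force"])
def z(im,u,v,wu,wv,k):
    o=cv2.resize(im[v:v+wv,u:u+wu],None,fx=k,fy=k,interpolation=cv2.INTER_CUBIC)
    for i in range(0,wu,5): cv2.putText(o,str(u+i),(i*k+k//2-8,8),0,.3,(255,255,0),1)
    for i in range(0,wv,5): cv2.putText(o,str(v+i),(0,i*k+k//2+3),0,.3,(255,255,0),1)
    return o
cv2.imwrite("pics/z2.png",np.hstack([z(t,196,204,28,28,14),z(s,284,160,28,28,14)])[:,:,::-1])
t=cv2.cvtColor(t,cv2.COLOR_RGB2GRAY);s=cv2.cvtColor(s,cv2.COLOR_RGB2GRAY)
print("cols 194..222")
for v in range(207,222): print(v,*["%3d"%x for x in t[v,196:222]])
for v in range(158,185): print(v,*["%3d"%x for x in s[v,288:309]])
```

```text
[ 0.58800651 -0.10355867  0.19320368] [-0.46452847  0.786029   -1.15814963]
cols 194..222
207  29  28  28  30  47  57  48  60  80  97 103 113 126 130 130 121 112 108  94  95  95  94  93  93  92  92
208  29  30  29  36  50  63  55  44  77 121 152 161 163 164 165 166 166 162 140 109 100  94  94  95  94  93
209  29  29  30  36  50  68  71  56  94 147 165 165 166 165 165 164 165 164 166 161 139 104  94  93  93  94
210  28  28  28  29  49  71  75  70  71 107 148 166 167 168 168 167 168 166 166 166 165 146 103  92  93  93
211  28  29  28  33  59  79  78  77  73  70 103 150 167 169 170 170 169 169 169 168 167 163 137  89  93  94
212  27  28  30  28  42  66  79  79  75  70  69 104 151 169 171 171 170 171 170 170 169 170 157 117  87  94
213  28  27  26  30  33  43  73  89  79  72  70  70 106 154 170 171 171 170 170 170 170 172 165 136  99  86
214  28  29  30  29  33  47 109 138  99  75  71  70  70 104 150 167 171 172 170 170 170 169 168 154 105  75
215  33  34  30  32  37  53 122 170 152 101  78  72  72  71  81 118 157 172 172 171 172 162 147 146 121  76
216  34  33  27  53  79  95 138 171 17
[... 2285 characters left out ...]
 192 192 189 186 183 182 180 178 178 175 173 175 178 180 179 170 151 121  85  63  61
178 190 188 184 181 181 181 178 173 169 165 164 166 175 179 180 175 167 149 116  98  93
179 189 184 178 176 181 179 180 173 164 159 159 164 172 178 179 178 172 158 141 136 139
180 191 182 173 173 178 179 178 173 169 166 166 168 174 176 176 174 169 160 163 165 172
181 190 179 162 163 169 174 174 172 167 167 168 168 170 169 169 166 158 159 170 183 189
182 194 179 156 147 153 160 165 165 164 164 163 165 165 162 159 151 145 151 171 187 192
183 194 180 154 134 140 148 150 153 156 155 156 156 156 152 148 140 135 143 158 173 181
184 191 177 149 133 135 139 143 146 147 151 149 148 146 145 142 137 129 127 134 145 155
```

View pics/z2.png

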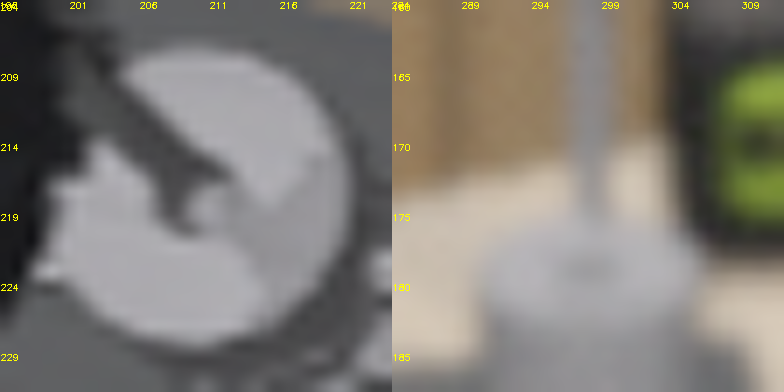

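The tip is now about 1 mm too far in +x: shank at 297.85 against bore 297.5 in scene, and the top axis is 0.6 px off. I'll correct that and lower it gently.

Call:
{"name": "move_arm", "arguments": {
  "slide": [
    [0, -0.04, 0],
    [0, -0.04, 0.1],
    [0, -0.04, 0.2],
    [0, -0.04, 0.28],
    [0, -0.04, 0.32],
    [0, -0.04, 0.35],
    [0, -0.04, 0.37],
    [0, -0.04, 0.39],
    [0, -0.04, 0.4],
    [0, -0.04, 0.41],
    [0, -0.04, 0.42],
    [0, -0.04, 0.42]
  ],
  "yaw": [0, 0, 0, 0, 0, 0, 0, 0, 0, 0, 0, 0]
}}

```text
time: 8.8
tool_pos: [0.5869, -0.1037, 0.1825]
ee_rot: [0.684, 0.729, -0.0, 0.0]
contact_force: [0.0, 0.1, -0.9]
width: 0.0149
grasp_force: 58.5
```

Call:
{"name": "move_arm", "arguments": {
  "slide": [
    [0, 0, 0.02],
    [0, 0, 0.04],
    [0, 0, 0.05],
    [0, 0, 0.06],
    [0, 0, 0.07],
    [0, 0, 0.08],
    [0, 0, 0.08]
  ],
  "yaw": [0, 0, 0, 0, 0, 0, 0]
}}

```text
time: 9.38
tool_pos: [0.5869, -0.1036, 0.1805]
ee_rot: [0.684, 0.729, -0.0, 0.0]
contact_force: [-0.3, 0.8, -1.4]
width: 0.0147
grasp_force: 58.5
```

Call:
{"name": "move_arm", "arguments": {
  "slide": [
    [0, 0, 0.02],
    [0, 0, 0.04],
    [0, 0, 0.06],
    [0, 0, 0.08],
    [0, 0, 0.1],
    [0, 0, 0.12],
    [0, 0, 0.14],
    [0, 0, 0.16],
    [0, 0, 0.16]
  ],
  "yaw": [0, 0, 0, 0, 0, 0, 0, 0, 0]
}}

```text
time: 10.13
tool_pos: [0.5869, -0.1036, 0.1764]
ee_rot: [0.684, 0.729, -0.0, -0.0]
contact_force: [-0.3, -1.2, -1.7]
width: 0.0145
grasp_force: 58.5
```

Call:
{"name": "move_arm", "arguments": {
  "slide": [
    [0, 0, 0.02],
    [0, 0, 0.04],
    [0, 0, 0.06],
    [0, 0, 0.08],
    [0, 0, 0.1],
    [0, 0, 0.12],
    [0, 0, 0.14],
    [0, 0, 0.16],
    [0, 0, 0.16]
  ],
  "yaw": [0, 0, 0, 0, 0, 0, 0, 0, 0]
}}

```text
time: 10.88
tool_pos: [0.5871, -0.1037, 0.1728]
ee_rot: [0.684, 0.729, 0.0, 0.0]
contact_force: [0.6, 0.2, 3.2]
width: 0.0141
grasp_force: 58.9
```

Call:
{"name": "move_arm", "arguments": {
  "slide": [
    [0, 0, 0.03],
    [0, 0, 0.06],
    [0, 0, 0.09],
    [0, 0, 0.12],
    [0, 0, 0.15],
    [0, 0, 0.18],
    [0, 0, 0.21],
    [0, 0, 0.24],
    [0, 0, 0.27],
    [0, 0, 0.3],
    [0, 0, 0.33],
    [0, 0, 0.36]
  ],
  "yaw": [0, 0, 0, 0, 0, 0, 0, 0, 0, 0, 0, 0]
}}

```text
time: 11.88
tool_pos: [0.5877, -0.1038, 0.165]
ee_rot: [0.684, 0.729, 0.001, 0.001]
contact_force: [-1.5, -0.3, 14.1]
width: 0.0143
grasp_force: 60.0
```

Call:
{"name": "move_arm", "arguments": {
  "slide": [
    [0, 0, 0.03],
    [0, 0, 0.06],
    [0, 0, 0.09],
    [0, 0, 0.12],
    [0, 0, 0.15],
    [0, 0, 0.18],
    [0, 0, 0.21],
    [0, 0, 0.24],
    [0, 0, 0.27],
    [0, 0, 0.3],
    [0, 0, 0.33],
    [0, 0, 0.36]
  ],
  "yaw": [0, 0, 0, 0, 0, 0, 0, 0, 0, 0, 0, 0]
}}

```text
time: 12.88
tool_pos: [0.5876, -0.1038, 0.156]
ee_rot: [0.684, 0.729, 0.001, 0.001]
contact_force: [-1.4, 1.1, 14.4]
width: 0.0145
grasp_force: 60.1
```

Call:
{"name": "move_arm", "arguments": {
  "slide": [
    [0, 0, 0.03],
    [0, 0, 0.06],
    [0, 0, 0.09],
    [0, 0, 0.12],
    [0, 0, 0.15],
    [0, 0, 0.18],
    [0, 0, 0.21],
    [0, 0, 0.24],
    [0, 0, 0.27],
    [0, 0, 0.3],
    [0, 0, 0.33],
    [0, 0, 0.36]
  ],
  "yaw": [0, 0, 0, 0, 0, 0, 0, 0, 0, 0, 0, 0]
}}

```text
time: 13.88
tool_pos: [0.5869, -0.1036, 0.1456]
ee_rot: [0.684, 0.729, 0.0, 0.0]
contact_force: [0.4, 0.5, -1.7]
width: 0.0145
grasp_force: 58.4
```

Call:
{"name": "move_arm", "arguments": {
  "slide": [
    [0, 0, 0.03],
    [0, 0, 0.06],
    [0, 0, 0.09],
    [0, 0, 0.12],
    [0, 0, 0.15],
    [0, 0, 0.18],
    [0, 0, 0.21],
    [0, 0, 0.24],
    [0, 0, 0.27],
    [0, 0, 0.27],
    [0, 0, 0.27]
  ],
  "yaw": [0, 0, 0, 0, 0, 0, 0, 0, 0, 0, 0]
}}

```text
time: 14.8
tool_pos: [0.5869, -0.1036, 0.1387]
ee_rot: [0.684, 0.729, -0.0, -0.0]
contact_force: [-1.0, 0.3, -0.7]
width: 0.0143
grasp_force: 58.4
```

Run:
```python
from h import *
t=vision.capture("top");s=vision.capture("scene");q=ctrl.sense();print(q["tool_pos"],q["contact_force"])
a=cv2.resize(t[220:280,180:260],(400,300),interpolation=2);b=cv2.resize(s[170:230,250:330],(400,300),interpolation=2)
cv2.imwrite("pics/g4.png",np.hstack([a,b])[:,:,::-1])
```

```text
[ 0.58698405 -0.10364708  0.13885583] [ 0.25300351  0.0547133  -1.01054052]
```

View pics/g4.png

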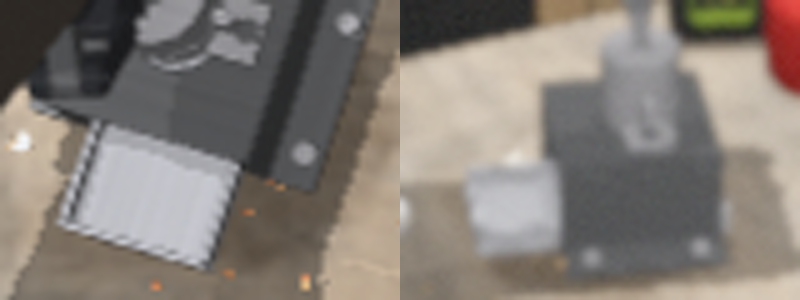

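The shank is deep in the barrel with no resistance left, so the pin has dropped (it is hidden under the bridge). Now withdraw.

Call:
{"name": "move_arm", "arguments": {
  "slide": [
    [0, 0, -0.15],
    [0, 0, -0.4],
    [0, 0, -0.7],
    [0, 0, -1.0],
    [0, 0, -1.3],
    [0, 0, -1.6],
    [0, 0, -1.9],
    [0, 0, -2.2],
    [0, 0, -2.5],
    [0, 0, -2.8],
    [0, 0, -3.0],
    [0, 0, -3.0]
  ],
  "yaw": [0, 0, 0, 0, 0, 0, 0, 0, 0, 0, 0, 0]
}}

```text
time: 15.9
tool_pos: [0.5873, -0.1037, 0.215]
ee_rot: [0.684, 0.729, 0.0, 0.001]
contact_force: [-1.0, 0.0, -1.3]
width: 0.0142
grasp_force: 58.4
```

Run:
```python
from h import *
print(to_tool([.5265,-.328,.2137]),ctrl.sense()["contact_force"])
```

```text
(array([-8.799, -2.996,  0.055]), np.float64(93.6348377245627)) [-0.95760597  0.02616237 -1.30398717]
```

Call:
{"name": "move_arm", "arguments": {
  "slide": [
    [-0.8, -0.27, 0],
    [-1.6, -0.54, 0],
    [-2.4, -0.8, 0],
    [-3.2, -1.08, 0],
    [-4.0, -1.36, 0],
    [-4.8, -1.63, 0],
    [-5.6, -1.9, 0],
    [-6.4, -2.17, 0],
    [-7.2, -2.45, 0],
    [-8.0, -2.72, 0],
    [-8.8, -2.99, 0],
    [-8.8, -2.99, 0]
  ],
  "yaw": [0, 0, 0, 0, 0, 0, 0, 0, 0, 0, 0, 0]
}}

```text
time: 16.9
tool_pos: [0.5253, -0.331, 0.2133]
ee_rot: [0.685, 0.728, -0.0, 0.0]
contact_force: [-0.8, 0.2, -2.1]
width: 0.0144
grasp_force: 58.5
```

Call:
{"name": "move_arm", "arguments": {
  "slide": [
    [0, 0, 0],
    [0, 0, 0.2],
    [0, 0, 0.5],
    [0, 0, 0.9],
    [0, 0, 1.3],
    [0, 0, 1.7],
    [0, 0, 2.0],
    [0, 0, 2.2],
    [0, 0, 2.35],
    [0, 0, 2.45],
    [0, 0, 2.5],
    [0, 0, 2.5]
  ],
  "yaw": [0, 0, 0, 0, 0, 0, 0, 0, 0, 0, 0, 0]
}}

```text
time: 17.9
tool_pos: [0.5263, -0.328, 0.1513]
ee_rot: [0.684, 0.729, -0.0, 0.0]
contact_force: [-0.1, -0.3, -0.8]
width: 0.0146
grasp_force: 58.5
```

Run:
```python
from h import *
s=vision.capture("scene");q=ctrl.sense();print(to_tool([.5265,-.328,.1034]),q["tool_pos"],q["contact_force"])
b=cv2.resize(s[190:280,270:390],(640,480),interpolation=2)
cv2.imwrite("pics/r1.png",b[:,:,::-1])
```

```text
(array([1.000e-03, 6.000e-03, 1.924e+00]), np.float64(93.63016374823323)) [ 0.52634165 -0.32800853  0.1514888 ] [ 0.32128375  0.30376937 -1.28826998]
```

View pics/r1.png

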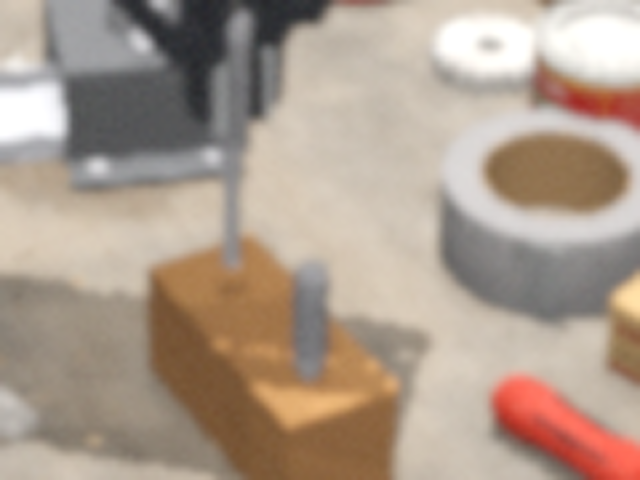

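The tip (232,265) hangs straight above the dark hole (233,285), so I'll lower it in.

Call:
{"name": "move_arm", "arguments": {
  "slide": [
    [0, 0, 0.15],
    [0, 0, 0.3],
    [0, 0, 0.45],
    [0, 0, 0.6],
    [0, 0, 0.8],
    [0, 0, 1.0],
    [0, 0, 1.2],
    [0, 0, 1.4],
    [0, 0, 1.55],
    [0, 0, 1.7],
    [0, 0, 1.8],
    [0, 0, 1.8]
  ],
  "yaw": [0, 0, 0, 0, 0, 0, 0, 0, 0, 0, 0, 0]
}}

```text
time: 18.95
tool_pos: [0.5261, -0.3278, 0.1057]
ee_rot: [0.684, 0.729, -0.0, -0.0]
contact_force: [0.9, 0.5, -0.9]
width: 0.0145
grasp_force: 58.5
```

Call:
{"name": "move_arm", "arguments": {
  "slide": [
    [0, 0, 0.03],
    [0, 0, 0.06],
    [0, 0, 0.06]
  ],
  "yaw": [0, 0, 0]
}}

```text
time: 19.2
tool_pos: [0.5263, -0.3279, 0.1049]
ee_rot: [0.684, 0.729, -0.0, 0.0]
contact_force: [0.6, 0.4, -1.6]
width: 0.0147
grasp_force: 58.5
```

Call:
{"name": "move_arm", "arguments": {
  "slide": [
    [0, 0, 0],
    [0, 0, 0],
    [0, 0, 0],
    [0, 0, 0],
    [0, 0, 0],
    [0, 0, 0],
    [0, 0, 0],
    [0, 0, 0],
    [0, 0, 0],
    [0, 0, 0],
    [0, 0, 0],
    [0, 0, 0]
  ],
  "yaw": [0, 0, 0, 0, 0, 0, 0, 0, 0, 0, 0, 0],
  "fingers": 1
}}

```text
time: 20.2
tool_pos: [0.5263, -0.328, 0.1048]
ee_rot: [0.684, 0.729, -0.0, 0.0]
contact_force: [-0.1, 0.3, -0.5]
width: 0.0857
grasp_force: 0.0
```

Call:
{"name": "move_arm", "arguments": {
  "slide": [
    [0, 0, -0.2],
    [0, 0, -0.6],
    [0, 0, -1.1],
    [0, 0, -1.6],
    [0, 0, -2.2],
    [0, 0, -2.8],
    [0, 0, -3.4],
    [0, 0, -4.0],
    [0, 0, -4.6],
    [0, 0, -5.2],
    [0, 0, -5.6],
    [0, 0, -5.6]
  ],
  "yaw": [0, 0, 0, 0, 0, 0, 0, 0, 0, 0, 0, 0]
}}

```text
time: 21.2
tool_pos: [0.5268, -0.3283, 0.2477]
ee_rot: [0.684, 0.729, 0.0, 0.002]
contact_force: [-0.0, -0.6, -0.7]
width: 0.0854
grasp_force: 0.0
```

Run:
```python
from h import *
s=vision.capture("scene");q=ctrl.sense();print(q["tool_pos"],q["contact_force"],q["width"])
for l in ("punch_tip","punch_grip","centre_punch_mid"): print(l,[(round(d["confidence"],2),np.round(d["at"],4)) for d in pinpoint("scene",l)])
b=cv2.resize(s[190:280,270:390],(640,480),interpolation=2)
cv2.imwrite("pics/r2.png",b[:,:,::-1])
```

```text
[ 0.52645248 -0.32803326  0.24605934] [-0.32677213  0.38073064 -0.34883111] 0.08545056006365194
punch_tip [(0.5, array([ 0.5606, -0.0986, -0.001 ]))]
punch_grip [(0.71, array([ 0.5226, -0.3242,  0.1226])), (0.34, array([ 0.5808, -0.1069,  0.0557]))]
centre_punch_mid [(0.65, array([ 0.5302, -0.4003,  0.0728]))]
```

View pics/r2.png

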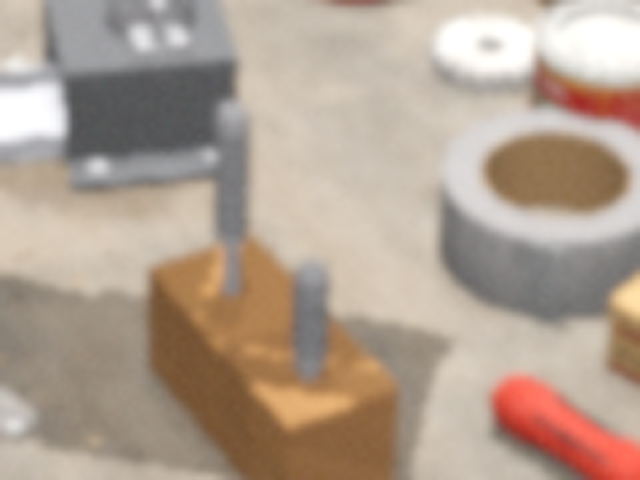

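The drift stands upright in its hole (232,290), the centre punch is untouched (311,320), and the gripper is open and clear above. I'm handing it in.

```bash
python3 -c "
from bench import ctrl
print(ctrl.sign_off())"
```

```text
the job is handed in; nothing more can be done
None
```

I pushed the pin down until its resistance vanished, stood the drift punch back upright in its rack hole, left the centre punch alone and handed the job in at about 21 s; push force readings stayed around 15 N, and I could not see the pin in the tray because the bridge hides it, so that part is inferred from the force.

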